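Pull the suspect valve and show its port face to the camera

ROBOT

A 6-joint arm with a two-finger parallel gripper is mounted at the origin on the work surface. World frame = base frame: x ahead of the robot, y to its left, z up, the work surface at z = 0. Lengths are in m, angles in rad, forces in N, time in s.
With the tool pointing down it reaches from about 0.35 to 0.975 m from the base axis. Payload 4.9 kg.
Tool frame: the origin (TCP) lies midway between the tips of the shut fingers; the grasp point (between the pads) lies 19 mm behind it; z points along the fingers, y is the line along which they close (so a half turn about z gives the same grasp; the last joint's range is limited). The gripper opens to 85 mm and grips with 20 to 120 N. Pads are 22 mm wide; open, the fingers measure 114 mm over their backs; the gripper's body (76 mm by 85 mm) begins 54 mm behind the grasp point. The pads swing forward as they close: fully open they stand 13 mm farther back than shut.
Start: joints at [-1.376, 0.053, 1.613, -0, 1.476, -0.119], TCP at [0.193, -0.594, 0.231] pointing down, gripper open.
Joint ranges: [-3.01, 3.01], [-1.01, 2.22], [0.06, 2.58], [-1.02, 4.17], [0.09, 2.62], [-3.14, 3.14]. Speed limits (rad/s): [2.57, 2.57, 3.14, 3.14, 3.14, 3.14].

INTERFACE

Orientations are given as a unit quaternion [w, x, y, z].
In Python, from plant import * gives the robot as it stands.
- The arm moves only by the tool jog_arm, never from a script. Its argument "targets" is a list of rows, each a list of 3 entries, a list of its own where there are three numbers: the shift along the tool's x, y, z in units of 25 mm (1.0 is 25 mm), then the turn, a rotation vector about the tool's x, y, z in units of 8 degrees (1.0 is 8 degrees), then the opening in per cent of the stroke, from 0 (shut) to 100 (fully open). A call has 1 to 8 rows; each row is the pose to reach, as a shift and turn from the pose commanded when the call began, along the tool's axes at that moment; what a row does not reach only later rows make up. A row lasts 1/8 s, in which the tool goes at most 62.5 mm and 10.7 degrees, less where a joint would pass 70% of its speed; a pose out of reach is approached as far as the arm can. A call with a gripper value outside its range is refused whole. The fingers move at their own pace and stop on an object; the grip force is fixed at half the most. Time passes only in rows, so rows that repeat a pose let the fingers close. It gives the time, the measured TCP pose, the force, the opening and the grip force at its end, in the units of the state.
- state(): the state, without advancing time (a new reading comes with each control period).
- grab_frame(name): name is "scene" or "top" or "wrist"; returns (picture, depth): 480x640x3 uint8, red, green, blue; 480x640 float32, m along the optical axis (not along the pixel's ray), 0 where there is no reading.
- camera_params(name): a dict with "fovy" (degrees; the focal length in pixels is half the picture's height over the tangent of half this angle, whatever the lens; pixels are square), "cx", "cy" (the principal point, pixels), "dist" ([k1, k2, p1, p2, k3] as OpenCV has them; the pictures are not rectified), "rvec" (rotation vector, rad) and "tvec" (3), from world to camera coordinates, as OpenCV has them; the wrist camera has in their place "hand_eye" (4x4, takes a point from camera to tool coordinates, whose origin is the TCP and whose axes are the flange's). Camera axes: x right, y down, z forward; pixel columns grow to the right and rows downward; lengths in m; the calibration is good to about 2 mm. A picture is of the moment at which its call begins: read the wrist's pose just before it. camera_params takes no time and is no camera call.
- job_done(): hands the job in; it is judged then, once.
The state is a dict: "time": time; "joint_pos": joint angles; "joint_vel": joint speeds; "joint_efforts": joint torques, N m; "tool_pos": TCP position; "tool_rot": TCP orientation; "contact_force": force on the tool from outside, world axes, zero at the start; "ft_torque": the same for the moment, N m; "gripper_width": opening from 0.0 (shut) to 1.0 (fully open); "grasp_force": force on a finger pad.
Only numpy, scipy, OpenCV 4.12 (cv2) and the standard library are available. Lean on these libraries where they do the work, as an engineer would, in place of code of your own. Each camera call takes 0.05 s, during which the arm holds its last target. There are 200 camera calls.

TASK

The valve with the yellow coil is leaking and has to be inspected. On the grey air box press the red button fully to shut off the air and let it up, then press the blue one fully to vent the manifold, leaving the green one alone; after that pull the yellow-coil valve out of the manifold and hold it in the air before the tilted inspection camera, underside square to the lens, centred, 120 mm from it and with the valve's long side along the long side of the white light. Finish while holding it there motionless in the gripper, without ever touching the camera, and leave everything else where it is.

Things in the scene. Friction and masses are not known exactly. Their poses are not given: they have to be found in the camera images.
- valve_coil (a point): centre of the yellow coil, the place to grip: an upright block 36 (x) x 27 (y) x 44 (z) mm centred on the valve's lower aluminium body. This point is 48 mm above the valve's underside, 22 mm above the top of the lower body. Axes are the valve's: x along its 80 mm length, z up. Neighbouring coils stand 7 mm away in y; the +x and -x faces of the coil, 36 mm apart, are free.
- valve_ports (a point): centre of the underside (port face, 80 x 27 mm in x and y) of the yellow-coil valve; same axes.
- valve_y: the yellow-coil valve: lower body 80 x 27 x 26 mm, 78 mm high over all with coil and nut, 0.2 to 0.37 kg; origin at the centre of its underside, axes as above. Alike either way round. It only stands in its pocket (screws out, 0.75 mm play all round).
- manifold: aluminium manifold fixed to the table, 104 (x) x 150 (y) x 40 mm high; origin under its centre, z up. Four pockets 6 mm deep in a row along its y at -51, -17, 17 and 51 mm, each with its long side along x; the pocket floors are 34 mm above the table. They hold the three valves and a blanking plate, in any order.
- valve_b: a valve of the same shape with a black coil, to be left in its pocket; origin at the centre of its underside.
- valve_c: the second black-coil valve, to be left in its pocket; origin at the centre of its underside.
- blank: steel blanking plate 80 x 27 x 12 mm in the remaining pocket, to be left; origin at the centre of its underside.
- air_box: grey button box fixed to the table, 87 (x) x 192 (y) x 60 mm high; origin under its centre. Three buttons in a row along its y on its top: green at +60, red at 0, blue at -60 mm.
- btn_red_top (a point): top centre of the red button (air off), a 28 mm disc in a steel collar of 44 mm diameter; the disc's top is 78 mm above the table and 6 mm above the collar. Spring button, 6 mm travel straight down, 1.5 N to start and 5 N at the bottom; springs back up.
- btn_blue_top (a point): top centre of the blue button (vent), same kind.
- btn_green_top (a point): top centre of the green button (air on), same kind; not to be pressed.
- btn_red (a joint): red button, 0 m = up, 0.006 m = fully down.
- btn_blue (a joint): blue button, 0 m = up, 0.006 m = fully down.
- btn_green (a joint): green button, 0 m = up, 0.006 m = fully down.
- camera: foot of the inspection camera, a steel plate 100 x 104 x 8 mm fixed to the table; origin under its centre, z up. The blue camera on it leans 30 degrees from upright, towards the foot's -x side (the robot's side).
- lens (a point): centre of the front of the lens, in the middle of a rectangular white light 66 (x) x 110 (y) mm, about 93 mm above the table. Its z axis is the line of sight, pointing out of the lens: up and leaning 30 degrees towards the robot. Its y axis is level and runs along the long side of the light; x along the short side. The port face belongs 120 mm out along z.
- actuator: small square cylinder 100 x 40 x 40 mm with a rod, lying on the table; a bystander.
- wrench: spanner 170 mm long lying on the table; a bystander.
- screwdriver: screwdriver 180 mm long lying on the table; a bystander.
- regulator: small pressure regulator 40 x 40 x 60 mm with a gauge, standing on the table; a bystander.
- silencer: brass silencer 24 mm in diameter, 45 mm high, standing on the table; a bystander.
There are look-alikes about, which are no part of the job. Of the things that look like the manifold, the largest one is meant.

How it is judged:
On the way, in this order (a step that is already met when the one before it is completed fails the run):
1. the red button is pressed fully, alone (value of joint btn_red above 0.0042 m and value of joint btn_blue below 0.0015 m), for 0.05 s.
2. then, with the red one up again, the blue button is pressed fully (value of joint btn_blue above 0.0042 m and value of joint btn_red below 0.0015 m), for 0.05 s.
3. then the yellow-coil valve is lifted clear of the manifold in the gripper (z of valve_ports in the frame of manifold above 0.055 m and contact force between the fingers and valve_y above 0.5 N and contact force between valve_y and manifold below 0.1 N), for 0.2 s.
At the end, for the whole second after the job is handed in: The fingers alone hold the yellow-coil valve still, port face 105 to 135 mm out from the lens, within 12 mm of its line of sight each way, square within 0.12 rad, long side along the light within 0.14 rad; buttons up, other valves and blank moved under 12 mm, other loose things under 30 mm (z of valve_ports in the frame of lens between 0.105 and 0.135 m and x of valve_ports in the frame of lens between -0.012 and 0.012 m and y of valve_ports in the frame of lens between -0.012 and 0.012 m and z of valve_coil in the frame of lens above 0.145 m and angle between the z axis of valve_ports and the z axis of lens, either way round below 0.12 rad and angle between the x axis of valve_ports and the y axis of lens, either way round below 0.14 rad and height (world z) of valve_ports above 0.15 m and contact force between the fingers and valve_y above 1 N and contact force between valve_y and camera below 0.1 N and contact force between valve_y and manifold below 0.1 N and linear speed of valve_y below 0.02 m/s and angular speed of valve_y below 0.15 rad/s and value of joint each of btn_red, btn_blue, btn_green below 0.0015 m and distance of each of valve_b, valve_c, blank from where it was at the start of the episode below 0.012 m and distance of each of actuator, wrench, screwdriver, regulator, silencer from where it was at the start of the episode below 0.03 m); the arm keeps its last pose, push and grip.
It fails at once if the green button is pressed (value of joint btn_green above 0.002 m).
It fails at once if the camera is touched (contact force between anything else and camera above 1 N).
It fails at once if another valve or the blanking plate is pulled out or shifted 12 mm (not (distance of valve_b from where it was at the start of the episode below 0.012 m) or not (distance of valve_c from where it was at the start of the episode below 0.012 m) or not (distance of blank from where it was at the start of the episode below 0.012 m)).
It fails at once if another loose thing is moved 30 mm (not (distance of actuator from where it was at the start of the episode below 0.03 m) or not (distance of wrench from where it was at the start of the episode below 0.03 m) or not (distance of screwdriver from where it was at the start of the episode below 0.03 m) or not (distance of regulator from where it was at the start of the episode below 0.03 m) or not (distance of silencer from where it was at the start of the episode below 0.03 m)).
It also fails if it takes over 54 s, if anything falls off the work surface, if the arm or the gripper's body presses on something with over 40 N, if the wrist force passes 120 N, or if a joint passes its speed limit or range.

## Working session

There is one attempt and no reset: what is moved stays moved. The work goes in short steps, Python scripts to look and compute and a tool call to move; the robot and the scene stay as the last step left them, time stands still between calls to the robot, and variables do not carry over. Pictures are saved under pics/ and viewed, at most 10 in all, crops included, and the job is handed in when it is done.

Besides the shell and the picture viewer there is one more tool, called after "Request:" by a JSON object that holds its "api" and its "payload", one argument or row to a line. jog_arm: Moves the arm, as the interface text tells. Its arguments: {"type":"object","properties":{"targets":{"type":"array"}},"required":["targets"]}

```bash
ls; mkdir -p pics; cat > h.py <<'E'
from plant import *
import numpy as np, cv2
from scipy.spatial.transform import Rotation as R
def save(n,im): cv2.imwrite(f'pics/{n}.png',im[:,:,::-1])
def K(p):
    f=240/np.tan(np.radians(p['fovy'])/2); return np.array([[f,0,p['cx']],[0,f,p['cy']],[0,0,1.]])
def Twc(name,st=None):  # camera->world
    p=camera_params(name); T=np.eye(4)
    if 'hand_eye' in p:
        q=np.array(st['tool_rot']); T[:3,:3]=R.from_quat(q[[1,2,3,0]]).as_matrix(); T[:3,3]=st['tool_pos']
        return T@np.array(p['hand_eye'])
    Rm=cv2.Rodrigues(np.array(p['rvec'],float))[0]; T[:3,:3]=Rm.T; T[:3,3]=-Rm.T@np.array(p['tvec'],float).ravel(); return T
def ray(name,uv,st=None):
    p=camera_params(name); n=cv2.undistortPoints(np.array(uv,float).reshape(-1,1,2),K(p),np.array(p['dist'],float)).reshape(-1,2)
    T=Twc(name,st); d=np.c_[n,np.ones(len(n))]@T[:3,:3].T; return T[:3,3],d
def atz(name,uv,z,st=None):
    o,d=ray(name,uv,st); return o+d*((np.broadcast_to(z,len(d))-o[2])/d[:,2])[:,None]
def atdepth(name,uv,dep,st=None):
    o,d=ray(name,uv,st); return o+d*np.array([dep[int(round(v)),int(round(u))] for u,v in uv])[:,None]
def tri(rays):
    A=0;b=0
    for o,d in rays:
        d=d/np.linalg.norm(d); P=np.eye(3)-np.outer(d,d); A=A+P; b=b+P@o
    return np.linalg.solve(A,b)
E
python3 - <<'E'
from h import *
s=state();print(s)
for n in ("scene","top"):
    im,d=grab_frame(n); save(n,im); np.save(n+'.npy',d); p=camera_params(n);print(n,p,Twc(n)[:3,3])
print(camera_params("wrist"))
E
```

```text
pics
{'time': 0.0, 'joint_pos': array([-1.37602682e+00,  5.33811619e-02,  1.61431141e+00, -2.70241872e-05,
        1.47599791e+00, -1.18985742e-01]), 'joint_vel': array([ 0.00031866,  0.00150077,  0.00163676,  0.00164123, -0.00134373,
        0.0003181 ]), 'joint_efforts': array([-9.87126941e-05, -3.93672502e+01, -3.70179319e+01, -8.88870409e-05,
        7.08683452e-03,  1.17348478e-06]), 'tool_pos': array([ 0.19277412, -0.59386423,  0.23003756]), 'tool_rot': array([-1.04764931e-03,  9.87719176e-01,  1.56236129e-01, -5.31761491e-05]), 'contact_force': array([-0.49332956, -0.12437363, -0.36682035]), 'ft_torque': array([ 0.01596115, -0.02814898,  0.02225543]), 'grasp_force': 0.0, 'gripper_width': 0.9988704016913778}
scene {'fovy': 42.84433093608902, 'cx': 317.18337226495265, 'cy': 239.75561489947455, 'dist': array([-0.05945199,  0.        ,  0.        ,  0.        ,  0.        ]), 'rvec': array([ 2.02574117,  1.30272888, -0.57411948]), 'tvec': array([-0.20555246, -0.26918359,  1.59423597])} [ 1.31097128 -0.34910528  0.90320526]
top {'fovy': 53.18657137696916, 'cx': 321.5099194754908, 'cy': 238.62467963804792, 'dist': array([-0.1282086,  0.       ,  0.       ,  0.       ,  0.       ]), 'rvec': array([ 2.1779753 , -2.19320274,  0.06947338]), 'tvec': array([-0.0052509 ,  0.50858014,  0.95149989])} [ 0.44361292 -0.01197012  0.98341124]
{'fovy': 71.82476430001529, 'cx': 319.54124483364416, 'cy': 232.72518660421127, 'dist': array([0.0117006, 0.       , 0.       , 0.       , 0.       ]), 'hand_eye': array([[ 6.94618205e-04, -9.59133017e-01, -2.82954719e-01,
         7.26114441e-02],
       [ 9.99998867e-01,  1.04418393e-03, -1.08460416e-03,
        -8.19309907e-04],
       [ 1.33573643e-03, -2.82953645e-01,  9.59132655e-01,
        -1.43993231e-01],
       [ 0.00000000e+00,  0.00000000e+00,  0.00000000e+00,
         1.00000000e+00]])}
```

View pics/scene.png

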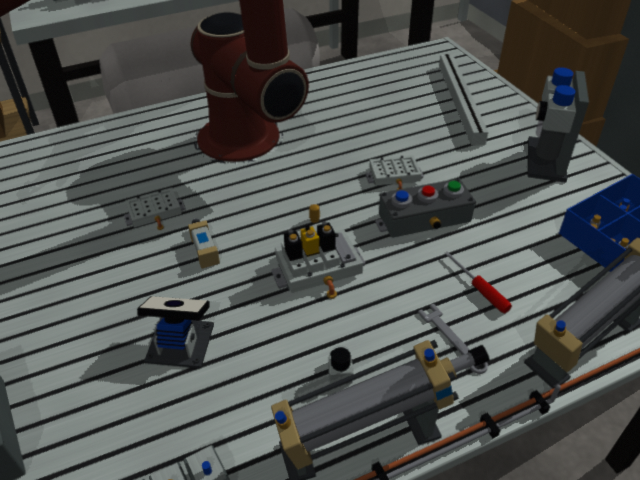

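View pics/top.png

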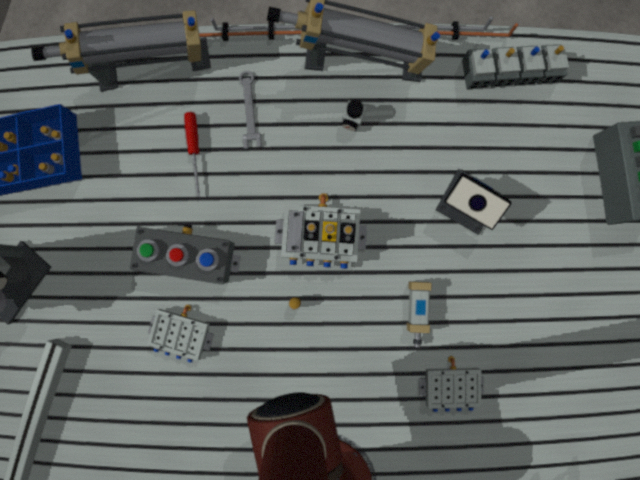

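Scene view: the manifold with its valves is at (318,262) and the air box at (427,205), with blue (402,197), red (428,191) and green (454,187). The tilted camera is at (174,315).

Manifold look-alikes in the top view are (180,335), (453,388) and (515,65). The largest, at (320,237), carries one yellow and two black coils plus the blank, so it fits the description. I'll confirm it in an enlarged crop.

```bash
python3 - <<'E'
from h import *
im=cv2.imread('pics/top.png')
a=cv2.resize(im[190:285,120:380],(780,285),interpolation=cv2.INTER_CUBIC)
b=cv2.resize(im[160:240,420:530],(412,300),interpolation=cv2.INTER_CUBIC)
s=cv2.imread('pics/scene.png')[280:370,130:230]; s=cv2.resize(s,(333,300),interpolation=cv2.INTER_CUBIC)
c=np.zeros((590,780,3),np.uint8); c[:285]=a; c[287:587,:412]=b; c[287:587,420:753]=s
cv2.imwrite('pics/crop1.png',c)
d=np.load('top.npy')
uv=[(147,250),(176,255),(207,259),(329,232),(312,231),(347,232),(293,230),(478,203),(462,185),(495,215)]
print(atdepth('top',uv,d).round(4))
E
```

```text
[[ 0.4846  0.3256  0.0827]
 [ 0.4749  0.2685  0.0821]
 [ 0.467   0.208   0.0832]
 [ 0.5146 -0.0229  0.1067]
 [ 0.5167  0.0083  0.106 ]
 [ 0.514  -0.0557  0.1106]
 [ 0.5238  0.0469  0.0475]
 [ 0.569  -0.3063  0.0931]
 [ 0.6022 -0.2741  0.1008]
 [ 0.5465 -0.3401  0.0895]]
```

View pics/crop1.png

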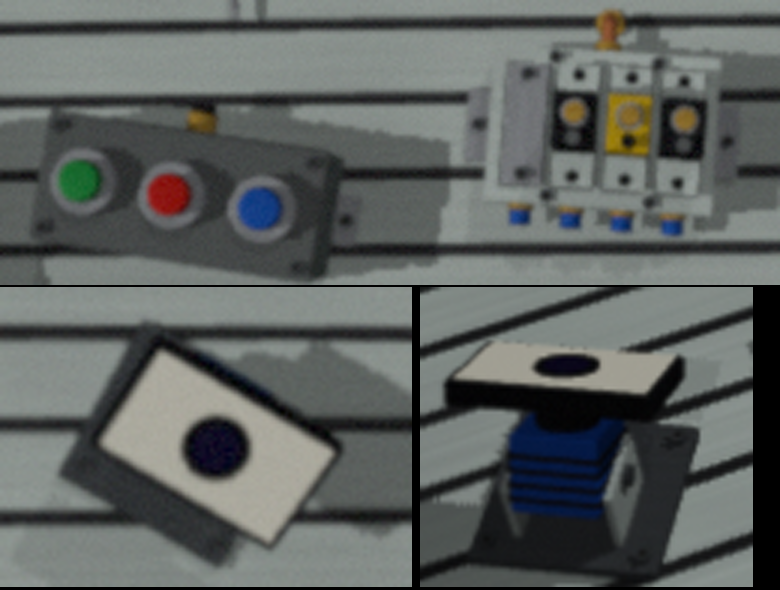

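Crop 1 confirms it: the yellow coil is third in the row from +y, at crop (630,125), top-view pixel (330,232), with black coils on both sides and the blank at (293,230). Buttons in top-view pixels are green (146,250), red (176,255) and blue (207,259). The light corners are (463,176), (511,204), (493,229) and (446,202).

```bash
cat >> h.py <<'E'
def Rst(s): q=np.array(s['tool_rot']); return R.from_quat(q[[1,2,3,0]])
def row(p,Rt,s=None):
    s=s or state(); R0=Rst(s); sh=R0.inv().apply(np.array(p)-s['tool_pos'])/0.025
    rv=np.degrees((R0.inv()*Rt).as_rotvec())/8
    print('shift',sh.round(3),'turn',rv.round(3))
def Rdown(yaw):  # tool z down, tool x at yaw (deg)
    return R.from_euler('z',yaw,degrees=True)*R.from_euler('x',180,degrees=True)
E
python3 - <<'E'
from h import *
d=np.load('top.npy'); ds=np.load('scene.npy')
print('buttons',atz('top',[(146.3,250.3),(176.3,254.7),(207.3,259.3)],0.078).round(4))
for t,s in (((176.3,254.7),(428.5,190.5)),((207.3,259.3),(402,196.5)),((329.8,232),(311,240))):
    print(tri([(ray('top',[t])[0],ray('top',[t])[1][0]),(ray('scene',[s])[0],ray('scene',[s])[1][0])]).round(4))
# light plane from depth
for n,dd,poly in (('top',d,[(462.7,176),(511,203.5),(492.6,229.4),(446.2,201.7)]),):
    m=np.zeros((480,640),np.uint8); cv2.fillPoly(m,[np.array(poly).round().astype(int)],1); m=cv2.erode(m,np.ones((5,5)))
    v,u=np.nonzero(m); P=atdepth(n,list(zip(u,v)),dd); c=np.median(P,0); 
    A=np.c_[P[:,:2]-c[:2],np.ones(len(P))]; w=np.ones(len(P),bool)
    for _ in range(4):
        k=np.linalg.lstsq(A[w],P[w,2],rcond=None)[0]; r=P[:,2]-A@k; w=abs(r)<0.006
    nrm=np.array([-k[0],-k[1],1]); nrm/=np.linalg.norm(nrm); print('n',nrm,'tilt',np.degrees(np.arccos(nrm[2])),w.mean(),r[w].std())
    p0=np.r_[c[:2],c[2]+k[2]]
    o,dr=ray(n,poly+[(477.4,202.7)]); Q=o+dr*(((p0-o)@nrm)/(dr@nrm))[:,None]; print(Q.round(4),Q[:4].mean(0)); 
    print(np.linalg.norm(np.diff(Q[:4],axis=0),axis=1))
# manifold yaw from valve-ports
uv=np.array([(580,75),(632,77),(684,81),(572,176),(624,179),(677,183)])/3+[120,190]
print('screws',atz('top',uv,0.06).round(4))
row([0.515,-0.02,0.21],Rdown(87))
E
```

```text
buttons [[0.4843 0.3287 0.078 ]
 [0.4756 0.2692 0.078 ]
 [0.4665 0.2087 0.078 ]]
[0.4763 0.2716 0.0753]
[0.4674 0.2117 0.073 ]
[ 0.5175 -0.022   0.0837]
n [-0.42635094  0.24460081  0.87085895] tilt 29.44139056468684 0.9939255884586181 0.0019220846277911757
[[ 0.6023 -0.2505  0.1863]
 [ 0.555  -0.3336  0.1865]
 [ 0.5131 -0.3093  0.1591]
 [ 0.562  -0.2273  0.1601]
 [ 0.5583 -0.2789  0.1728]] [ 0.55809303 -0.28016662  0.17300499]
[0.0956166  0.0556705  0.09541976]
screws [[ 0.5516  0.0066  0.06  ]
 [ 0.5501 -0.027   0.06  ]
 [ 0.5473 -0.0605  0.06  ]
 [ 0.4864  0.0121  0.06  ]
 [ 0.4842 -0.0213  0.06  ]
 [ 0.4814 -0.0553  0.06  ]]
shift [ 19.344 -17.857   0.845] turn [-0.011 -0.01  -8.628]
```

Request:
{"api": "jog_arm", "payload": {
  "targets": [
    [[19.3,-17.9,0.8],[0,0,-8.63],100],
    [[19.3,-17.9,0.8],[0,0,-8.63],100],
    [[19.3,-17.9,0.8],[0,0,-8.63],100],
    [[19.3,-17.9,0.8],[0,0,-8.63],100],
    [[19.3,-17.9,0.8],[0,0,-8.63],100],
    [[19.3,-17.9,0.8],[0,0,-8.63],100],
    [[19.3,-17.9,0.8],[0,0,-8.63],100],
    [[19.3,-17.9,0.8],[0,0,-8.63],100]
  ]
}}

```text
time: 1.1
tool_pos: [0.437, -0.1561, 0.2158]
tool_rot: [0.0, 0.725, 0.689, 0.0]
contact_force: [0.5, -0.1, 0.5]
gripper_width: 0.998
grasp_force: 0.0
```

```bash
python3 - <<'E'
from h import *
d=np.load('top.npy')
poly=[(462.7,176),(511,203.5),(492.6,229.4),(446.2,201.7)]
m=np.zeros((480,640),np.uint8); cv2.fillPoly(m,[np.array(poly).round().astype(int)],1); m=cv2.erode(m,np.ones((5,5)))
v,u=np.nonzero(m); P=atdepth('top',list(zip(u,v)),d)
c=P.mean(0); nrm=np.linalg.svd(P-c,full_matrices=False)[2][2]; nrm*=np.sign(nrm[2])
o,dr=ray('top',poly+[(477.4,202.7)]); Q=o+dr*(((c-o)@nrm)/(dr@nrm))[:,None]
print(nrm,Q.round(4),Q[:4].mean(0),np.linalg.norm(np.diff(Q[:4],axis=0),axis=1))
e=(Q[0]-Q[1])+(Q[3]-Q[2]); print('light y yaw',np.degrees(np.arctan2(e[1],e[0])))
row([0.515,-0.02,0.21],Rdown(87)); print(state()['time'],state()['tool_pos'])
E
```

```text
[ 0.84516545 -0.46843973  0.25740937] [[ 0.5035 -0.102   0.6827]
 [ 0.4867 -0.1364  0.675 ]
 [ 0.3686  0.3092  1.8738]
 [ 0.2787  0.2882  2.1308]
 [ 0.5757 -0.3194  0.0498]] [0.40937198 0.08972696 1.34055391] [0.03910829 1.28438755 0.27313066]
light y yaw 169.55379966786148
shift [5.599 2.835 0.233] turn [0.002 0.001 0.004]
1.1 [ 0.4369771  -0.15610681  0.21582217]
```

Request:
{"api": "jog_arm", "payload": {
  "targets": [
    [[5.6,2.8,0.2],[0,0,0],100],
    [[5.6,2.8,0.2],[0,0,0],100],
    [[5.6,2.8,0.2],[0,0,0],100],
    [[5.6,2.8,0.2],[0,0,0],100],
    [[5.6,2.8,0.2],[0,0,0],100]
  ]
}}

```text
time: 1.72
tool_pos: [0.5133, -0.0223, 0.2107]
tool_rot: [-0.0, 0.725, 0.688, -0.0]
contact_force: [0.1, 0.3, -0.9]
gripper_width: 1.002
grasp_force: 0.0
```

```bash
python3 - <<'E'
from h import *
import pickle
s=state(); im,dw=grab_frame('wrist'); save('w1',im); np.save('w1.npy',dw); pickle.dump(s,open('w1.pkl','wb')); print(s['tool_pos'])
d=np.load('top.npy')
poly=[(462.7,176),(511,203.5),(492.6,229.4),(446.2,201.7)]
m=np.zeros((480,640),np.uint8); cv2.fillPoly(m,[np.array(poly).round().astype(int)],1); m=cv2.erode(m,np.ones((5,5)))
v,u=np.nonzero(m); P=atdepth('top',list(zip(u,v)),d); P=P[abs(P[:,2]-.093)<.03]
for _ in range(4):
    c=P.mean(0); nrm=np.linalg.svd(P-c,full_matrices=False)[2][2]; nrm*=np.sign(nrm[2]); P=P[abs((P-c)@nrm)<.005]
o,dr=ray('top',poly+[(477.4,202.7)]); Q=o+dr*(((c-o)@nrm)/(dr@nrm))[:,None]
print(len(P),nrm,np.degrees(np.arctan2(nrm[1],nrm[0])),np.degrees(np.arccos(nrm[2])),Q.round(4),Q[:4].mean(0),np.linalg.norm(np.diff(Q[:4],axis=0),axis=1))
e=(Q[0]-Q[1])+(Q[3]-Q[2]); print('light y yaw',np.degrees(np.arctan2(e[1],e[0])))
E
```

```text
[ 0.51328719 -0.02229595  0.21066468]
1310 [-0.43650118  0.25140132  0.86386579] 150.06035963476725 30.24655577485731 [[ 0.618  -0.274   0.1076]
 [ 0.566  -0.3653  0.1079]
 [ 0.52   -0.3389  0.077 ]
 [ 0.5738 -0.2488  0.078 ]
 [ 0.5697 -0.3054  0.0924]] [ 0.56943552 -0.30675322  0.09263733] [0.10502859 0.06140004 0.10491774]
light y yaw 59.740129171437026
```

View pics/w1.png

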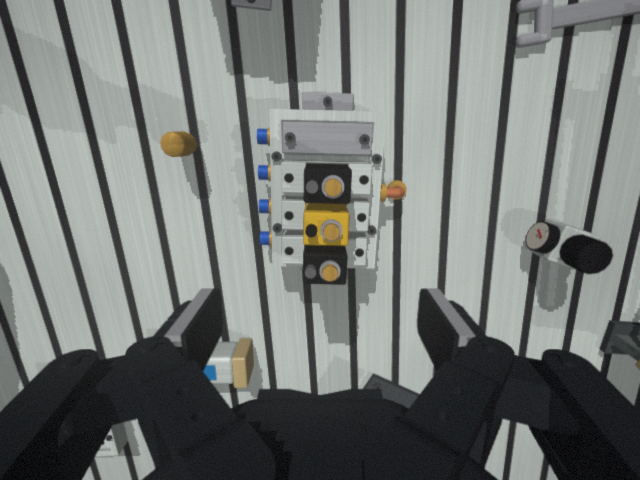

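Wrist view 1: the yellow coil's top face has its corners near (304,206), (348,207), (348,246) and (304,245). Its body screws are at (289,215) and (362,217), with a black coil on each side and the blank at (328,138).

```bash
python3 - <<'E'
from h import *
import pickle
s=pickle.load(open('w1.pkl','rb')); dw=np.load('w1.npy')
im=cv2.imread('pics/w1.png'); h=cv2.cvtColor(im,cv2.COLOR_BGR2HSV)
m=cv2.inRange(h,(22,150,110),(32,255,255)); m[:195]=0;m[255:]=0;m[:,:295]=0;m[:,360:]=0
v,u=np.nonzero(m); print('yellow bbox',u.min(),u.max(),v.min(),v.max(),'med depth z',np.median(atdepth('wrist',list(zip(u,v)),dw,s)[:,2]))
c=[((u.min()+u.max())/2,(v.min()+v.max())/2)]; print(c,cv2.minAreaRect(np.c_[u,v].astype(np.float32)))
scr=[(289,215),(362,217),(289,178),(364,180),(289,251),(360,252)]
print('screws',atz('wrist',scr,0.06,s).round(4), atdepth('wrist',scr,dw,s)[:,2].round(4))
print('coil top',atz('wrist',c,0.104,s))
t=ray('top',[(329.7,231.3)]); w=ray('wrist',c,s); print('tri',tri([(t[0],t[1][0]),(w[0],w[1][0])]))
t=ray('top',[(330,215.7)]); 
for a,b in (((632,77),(362,217)),((624,179),(289,215))):
    t=ray('top',[np.array(a)/3+[120,190]]); w=ray('wrist',[b],s); print('tri screw',tri([(t[0],t[1][0]),(w[0],w[1][0])]))
print('shut & go above red:'); row([0.4756,0.2695,0.11],Rdown(87))
row([0.4756,0.2695,0.085],Rdown(87))
E
```

```text
yellow bbox 304 348 203 245 med depth z 0.10501958879317339
[(np.float64(326.0), np.float64(224.0))] ((325.8874816894531, 224.05245971679688), (44.37177658081055, 41.03972625732422), 1.5911402702331543)
screws [[ 0.4857 -0.0177  0.06  ]
 [ 0.5522 -0.0229  0.06  ]
 [ 0.4883  0.0158  0.06  ]
 [ 0.5545  0.0106  0.06  ]
 [ 0.483  -0.0524  0.06  ]
 [ 0.5498 -0.0568  0.06  ]] [0.062  0.063  0.0632 0.0617 0.0614 0.0627]
coil top [[ 0.51880202 -0.01614719  0.104     ]]
tri [ 0.51886547 -0.02472899  0.07165917]
tri screw [ 0.55315765 -0.02725147  0.04267099]
tri screw [ 0.48450946 -0.02120868  0.04572731]
shut & go above red:
shift [11.592 -2.121  4.032] turn [-0.004  0.002 -0.004]
shift [11.592 -2.121  5.032] turn [-0.004  0.002 -0.004]
```

Request:
{"api": "jog_arm", "payload": {
  "targets": [
    [[11.6,-2.1,4.0],[0,0,0],0],
    [[11.6,-2.1,4.0],[0,0,0],0],
    [[11.6,-2.1,4.0],[0,0,0],0],
    [[11.6,-2.1,4.0],[0,0,0],0],
    [[11.6,-2.1,4.0],[0,0,0],0],
    [[11.6,-2.1,4.0],[0,0,0],0],
    [[11.6,-2.1,4.0],[0,0,0],0],
    [[11.6,-2.1,4.0],[0,0,0],0]
  ]
}}

```text
time: 2.78
tool_pos: [0.4774, 0.269, 0.1119]
tool_rot: [0.0, 0.726, 0.688, 0.001]
contact_force: [0.1, -0.2, 0.2]
gripper_width: 0.002
grasp_force: 0.0
```

```bash
python3 - <<'E'
from h import *
import pickle
s=state(); im,dw=grab_frame('wrist'); save('w2',im); np.save('w2.npy',dw); pickle.dump(s,open('w2.pkl','wb')); print(s)
s2=state(); print(s2['contact_force'])
row([0.476,0.270,0.080],Rdown(85.5))
E
```

```text
{'time': 2.775, 'joint_pos': array([ 3.77449836e-01, -2.64922864e-02,  1.89936626e+00, -3.00530035e-04,
        1.26737229e+00,  4.32101420e-01]), 'joint_vel': array([-0.00130683, -0.00192468, -0.00105019,  0.00177744,  0.00036524,
        0.00149871]), 'joint_efforts': array([ 3.95863429e-01, -3.28211904e+01, -3.40939486e+01,  1.42128379e-02,
        2.62558882e-03, -2.54607556e-03]), 'tool_pos': array([0.47736155, 0.26898655, 0.11193595]), 'tool_rot': array([3.83256981e-04, 7.26131673e-01, 6.87555321e-01, 5.71732235e-04]), 'contact_force': array([ 0.07283628, -0.17184618,  0.1999238 ]), 'ft_torque': array([ 0.01543478, -0.04158729, -0.00242759]), 'grasp_force': 0.0, 'gripper_width': 0.0017595936449005768}
[0.10163212 0.4548673  0.06149555]
shift [ 0.034 -0.057  1.279] turn [ 0.01  -0.003  0.172]
```

View pics/w2.png

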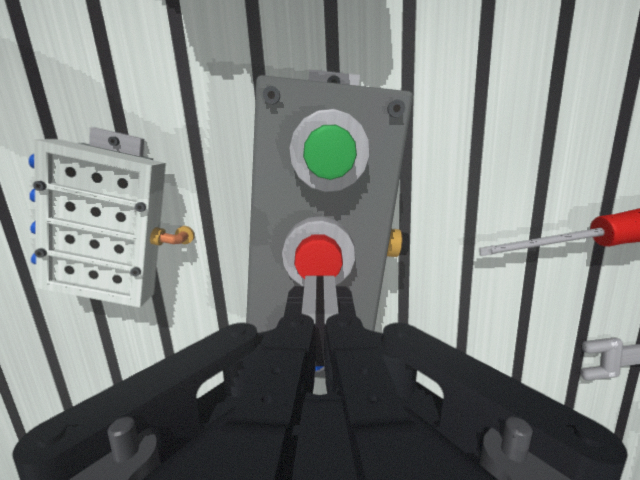

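Wrist view 2: the red button's disc centre is at about (319,260) and the green one's at (330,152). The shut fingertips at (320,280) sit directly over the red disc.

```bash
python3 - <<'E'
from h import *
import pickle
s=pickle.load(open('w2.pkl','rb'))
print(atz('wrist',[(319,259.5),(330,152)],0.078,s).round(4))
E
```

```text
[[0.4776 0.2737 0.078 ]
 [0.4866 0.3332 0.078 ]]
```

Request:
{"api": "jog_arm", "payload": {
  "targets": [
    [[0,-0.05,1.2],[0,0,0],0],
    [[0,-0.05,1.3],[0,0,0],0],
    [[0,-0.05,1.3],[0,0,0],0]
  ]
}}

```text
time: 3.2
tool_pos: [0.4754, 0.2697, 0.0795]
tool_rot: [0.0, 0.726, 0.688, -0.0]
contact_force: [-1.0, -0.2, 3.0]
gripper_width: -0.002
grasp_force: 1.4
```

Request:
{"api": "jog_arm", "payload": {
  "targets": [
    [[0,0,0.06],[0,0,0],0],
    [[0,0,0.06],[0,0,0],0]
  ]
}}

```text
time: 3.45
tool_pos: [0.4759, 0.2703, 0.0781]
tool_rot: [0.001, 0.725, 0.688, 0.001]
contact_force: [0.5, -4.5, 2.7]
gripper_width: 0.003
grasp_force: 1.8
```

```bash
python3 - <<'E'
from h import *
for i in range(3):
    s=state(); print(s['tool_pos'].round(4),s['contact_force'].round(2)); im,d=grab_frame('wrist')
save('w3',im)
E
```

```text
[0.4759 0.2703 0.0781] [ 0.51 -4.45  2.73]
[0.4759 0.2704 0.078 ] [ 0.05 -1.97  3.88]
[0.4759 0.2704 0.0779] [-0.08 -2.74  3.5 ]
```

Request:
{"api": "jog_arm", "payload": {
  "targets": [
    [[0,0,0.06],[0,0,0],0],
    [[0,0,0.06],[0,0,0],0]
  ]
}}

```text
time: 3.85
tool_pos: [0.4759, 0.2705, 0.0761]
tool_rot: [0.001, 0.725, 0.689, 0.001]
contact_force: [1.7, -3.2, 5.1]
gripper_width: -0.001
grasp_force: 2.4
```

```bash
python3 - <<'E'
from h import *
for i in range(3):
    s=state(); print(s['tool_pos'].round(4),s['contact_force'].round(2)); im,d=grab_frame('wrist')
E
```

```text
[0.4759 0.2705 0.0761] [ 1.75 -3.15  5.06]
[0.4759 0.2705 0.0761] [ 0.72 -3.27  5.06]
[0.4758 0.2705 0.0761] [ 2.83 -3.33  4.55]
```

Request:
{"api": "jog_arm", "payload": {
  "targets": [
    [[0,0,0.06],[0,0,0],0],
    [[0,0,0.06],[0,0,0],0]
  ]
}}

```text
time: 4.25
tool_pos: [0.4759, 0.2705, 0.0759]
tool_rot: [0.0, 0.725, 0.689, 0.0]
contact_force: [-1.7, -5.5, 11.3]
gripper_width: -0.003
grasp_force: 6.1
```

```bash
python3 - <<'E'
from h import *
for i in range(3):
    s=state(); print(s['tool_pos'].round(4),s['contact_force'].round(2)); im,d=grab_frame('wrist')
E
```

```text
[0.4759 0.2705 0.0759] [-1.69 -5.45 11.34]
[0.4759 0.2705 0.0759] [-1.22 -5.21 12.53]
[0.4759 0.2705 0.0759] [-0.76 -5.31 12.33]
```

Red is fully down: the force climbed steeply to 12 N at the stop. Lifting off and moving to blue.

Request:
{"api": "jog_arm", "payload": {
  "targets": [
    [[0,0,-1.2],[0,0,0],0],
    [[0,0,-1.2],[0,0,0],0],
    [[-2.4,-0.23,-1.2],[0,0,0],0],
    [[-2.4,-0.23,-1.2],[0,0,0],0],
    [[-2.4,-0.23,-0.4],[0,0,0],0],
    [[-2.4,-0.23,-0.4],[0,0,0],0],
    [[-2.4,-0.23,-0.4],[0,0,0],0]
  ]
}}

```text
time: 5.28
tool_pos: [0.4659, 0.2114, 0.0837]
tool_rot: [-0.0, 0.725, 0.689, -0.0]
contact_force: [-0.5, 0.7, -0.4]
gripper_width: 0.001
grasp_force: 0.0
```

```bash
python3 - <<'E'
from h import *
for i in range(2):
    s=state(); print(s['tool_pos'].round(4),s['contact_force'].round(2)); im,d=grab_frame('wrist')
E
```

```text
[0.4659 0.2114 0.0837] [-0.54  0.7  -0.4 ]
[0.4662 0.2114 0.0842] [ 0.88 -0.23 -0.01]
```

Request:
{"api": "jog_arm", "payload": {
  "targets": [
    [[0,0,0.2],[0,0,0],0],
    [[0,0,0.36],[0,0,0],0],
    [[0,0,0.36],[0,0,0],0],
    [[0,0,0.36],[0,0,0],0]
  ]
}}

```text
time: 5.88
tool_pos: [0.4671, 0.2114, 0.076]
tool_rot: [0.0, 0.725, 0.688, 0.001]
contact_force: [1.1, 2.0, 4.0]
gripper_width: -0.001
grasp_force: 2.4
```

```bash
python3 - <<'E'
from h import *
for i in range(3):
    s=state(); print(s['tool_pos'].round(4),s['contact_force'].round(2)); im,d=grab_frame('wrist')
E
```

```text
[0.4671 0.2114 0.076 ] [1.09 2.02 3.99]
[0.4671 0.2114 0.076 ] [-0.84  2.74  5.42]
[0.467  0.2114 0.076 ] [-0.61  2.31  5.86]
```

One more millimetre to confirm the stop, then lift, open and head back over the manifold.

Request:
{"api": "jog_arm", "payload": {
  "targets": [
    [[0,0,0.05],[0,0,0],0],
    [[0,0,0.05],[0,0,0],0],
    [[0,0,0.05],[0,0,0],0]
  ]
}}

```text
time: 6.4
tool_pos: [0.4672, 0.2114, 0.0759]
tool_rot: [0.0, 0.725, 0.688, 0.001]
contact_force: [-2.7, -0.0, 12.1]
gripper_width: -0.001
grasp_force: 6.0
```

```bash
python3 - <<'E'
from h import *
for i in range(3):
    s=state(); print(s['tool_pos'].round(4),s['contact_force'].round(2)); im,d=grab_frame('wrist')
row([0.52,0.045,0.21],Rdown(85.5)); 
E
```

```text
[0.4672 0.2114 0.0759] [-2.7  -0.04 12.08]
[0.4671 0.2114 0.0759] [-3.41 -0.13 11.99]
[0.4671 0.2114 0.0759] [-3.26  0.16 12.17]
shift [-6.531  2.465 -5.368] turn [ 0.009 -0.008  0.19 ]
```

Request:
{"api": "jog_arm", "payload": {
  "targets": [
    [[0,0,-2.5],[0,0,0],0],
    [[0,0,-5.4],[0,0,0],0],
    [[0,0,-5.4],[0,0,0],50],
    [[-11.9,2.74,-5.4],[0,0,0.19],100],
    [[-11.9,2.74,-5.4],[0,0,0.19],100],
    [[-11.9,2.74,-5.4],[0,0,0.19],100],
    [[-11.9,2.74,-5.4],[0,0,0.19],100],
    [[-11.9,2.74,-5.4],[0,0,0.19],100]
  ]
}}

```text
time: 7.55
tool_pos: [0.5182, -0.0919, 0.2068]
tool_rot: [-0.001, 0.735, 0.678, -0.001]
contact_force: [-0.1, -0.5, 0.6]
gripper_width: 1.001
grasp_force: 0.0
```

Request:
{"api": "jog_arm", "payload": {
  "targets": [
    [[0,0,0],[0,0,0],100],
    [[0,0,0],[0,0,0],100]
  ]
}}

```text
time: 7.8
tool_pos: [0.5183, -0.0893, 0.2072]
tool_rot: [-0.001, 0.734, 0.679, -0.001]
contact_force: [0.0, -0.1, 0.7]
gripper_width: 0.998
grasp_force: 0.0
```

```bash
python3 - <<'E'
from h import *
import pickle
s=state(); im,dw=grab_frame('wrist'); save('w4',im); np.save('w4.npy',dw); pickle.dump(s,open('w4.pkl','wb')); print(s['tool_pos'],s['time'])
a=cv2.imread('pics/w1.png')[190:280,260:390]; b=im[:,:,::-1][120:330,230:430]
save('crop2',np.vstack([cv2.resize(im[130:310,210:430],(660,540),interpolation=cv2.INTER_CUBIC)]))
E
```

```text
[ 0.51832304 -0.08934095  0.20717217] 7.8
```

View pics/w4.png

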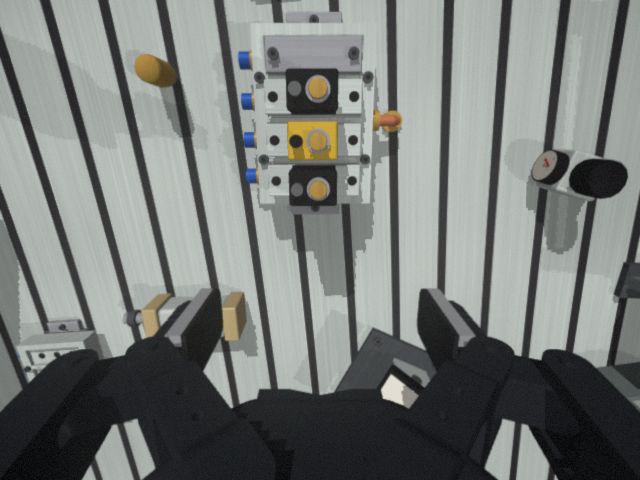

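Wrist view 4: the yellow valve's screws are at (275,140) and (353,140). Its coil spans (288–338, 121–160), which gives a 70 mm baseline against view 1.

```bash
python3 - <<'E'
from h import *
import pickle
s1=pickle.load(open('w1.pkl','rb'));s4=pickle.load(open('w4.pkl','rb')); d4=np.load('w4.npy')
# nut tops & screws of yellow and black valves: (w4,w1)
prs={'yA':((275,140),(289,215)),'yB':((353,140),(362,217)),'bA':((274,97),(289,178)),'bB':((354,97),(364,180)),'cA':((276,181),(289,251)),'cB':((352,181),(360,252)),'nut':((318,140),(331,232)),'bnut':((318,88),(333,187)),'cnut':((318,189),(330,272))}
for k,(a,b) in prs.items():
    A=ray('wrist',[a],s4);B=ray('wrist',[b],s1); print(k,tri([(A[0],A[1][0]),(B[0],B[1][0])]).round(4),atz('wrist',[a],0.061,s4).round(4),atz('wrist',[b],0.061,s1).round(4))
v,u=np.mgrid[125:156,290:336]; P=atdepth('wrist',list(zip(u.ravel(),v.ravel())),d4,s4); print('coil top z',np.median(P[:,2]))
E
```

```text
yA [ 0.486  -0.0173  0.0614] [[ 0.4861 -0.0173  0.061 ]] [[ 0.4858 -0.0174  0.061 ]]
yB [ 0.5517 -0.0224  0.0623] [[ 0.5516 -0.0224  0.061 ]] [[ 0.552  -0.0227  0.061 ]]
bA [0.4889 0.0161 0.0618] [[0.4892 0.0162 0.061 ]] [[0.4884 0.0159 0.061 ]]
bB [0.554  0.011  0.0624] [[0.5541 0.0111 0.061 ]] [[0.5543 0.0108 0.061 ]]
cA [ 0.4833 -0.0513  0.063 ] [[ 0.4829 -0.0516  0.061 ]] [[ 0.4831 -0.052   0.061 ]]
cB [ 0.5495 -0.0568  0.0599] [[ 0.5491 -0.0567  0.061 ]] [[ 0.5496 -0.0564  0.061 ]]
nut [ 0.5224 -0.0195  0.1153] [[ 0.5222 -0.0201  0.061 ]] [[ 0.5232 -0.0355  0.061 ]]
bnut [0.5252 0.0137 0.1115] [[0.5254 0.0201 0.061 ]] [[0.5268 0.006  0.061 ]]
cnut [ 0.52   -0.0536  0.1115] [[ 0.5189 -0.0614  0.061 ]] [[ 0.5206 -0.0752  0.061 ]]
coil top z 0.10607439251346244
```

```bash
python3 - <<'E'
from h import *
row([0.5189,-0.020,0.15],Rdown(85.6)); row([0.5189,-0.020,0.066],Rdown(85.6))
E
```

```text
shift [ 2.741 -0.192  2.305] turn [-0.016 -0.006 -0.006]
shift [ 2.738 -0.185  5.665] turn [-0.016 -0.006 -0.006]
```

Request:
{"api": "jog_arm", "payload": {
  "targets": [
    [[2.74,-0.19,0.5],[0,0,0],100],
    [[2.74,-0.19,1.5],[0,0,0],100],
    [[2.74,-0.19,2.3],[0,0,0],100],
    [[2.74,-0.19,3.5],[0,0,0],100],
    [[2.74,-0.19,4.7],[0,0,0],100],
    [[2.74,-0.19,5.66],[0,0,0],100],
    [[2.74,-0.19,5.66],[0,0,0],100],
    [[2.74,-0.19,5.66],[0,0,0],100]
  ]
}}

```text
time: 8.85
tool_pos: [0.5204, -0.0212, 0.0682]
tool_rot: [0.0, 0.734, 0.679, 0.0]
contact_force: [0.5, -0.5, 0.5]
gripper_width: 1.0
grasp_force: 0.0
```

```bash
python3 - <<'E'
from h import *
s=state();print(s['contact_force']); row([0.5189,-0.020,0.066],Rdown(85.6)); print(s['tool_pos'])
E
```

```text
[ 0.51960872 -0.50647254  0.51243895]
shift [ 0.044 -0.063  0.087] turn [ 0.008  0.001 -0.012]
[ 0.52039111 -0.02121274  0.06818428]
```

Free of contact and centred, so I'll close.

Request:
{"api": "jog_arm", "payload": {
  "targets": [
    [[0.04,-0.06,0.05],[0,0,0],45],
    [[0.04,-0.06,0.05],[0,0,0],20],
    [[0.04,-0.06,0.05],[0,0,0],20],
    [[0.04,-0.06,0.05],[0,0,0],20],
    [[0.04,-0.06,0.05],[0,0,0],20],
    [[0.04,-0.06,0.05],[0,0,0],20]
  ]
}}

```text
time: 9.6
tool_pos: [0.5189, -0.0201, 0.0669]
tool_rot: [0.0, 0.734, 0.679, 0.0]
contact_force: [-3.0, 0.2, 5.4]
gripper_width: 0.411
grasp_force: 61.7
```

Request:
{"api": "jog_arm", "payload": {
  "targets": [
    [[0,0,-0.2],[0,0,0],20],
    [[0,0,-0.5],[0,0,0],20],
    [[0,0,-1.0],[0,0,0],20],
    [[0,0,-2.0],[0,0,0],20],
    [[0,0,-3.5],[0,0,0],20],
    [[0,0,-5.0],[0,0,0],20],
    [[0,0,-6.5],[0,0,0],20],
    [[0,0,-6.5],[0,0,0],20]
  ]
}}

```text
time: 10.6
tool_pos: [0.5206, -0.0204, 0.2332]
tool_rot: [0.003, 0.734, 0.679, 0.003]
contact_force: [-0.6, 0.1, -3.6]
gripper_width: 0.412
grasp_force: 61.1
```

```bash
python3 - <<'E'
from h import *
import pickle
s=state(); im,dw=grab_frame('wrist'); save('w5',im); np.save('w5.npy',dw); pickle.dump(s,open('w5.pkl','wb')); print(s['contact_force'],s['joint_pos'])
sc,_=grab_frame('scene'); 
save('c5',np.hstack([cv2.resize(sc[120:320,230:430],(400,400)),cv2.resize(im[60:460,120:520],(400,400))]))
E
```

```text
[-0.61292606  0.0636079  -3.56817829] [-1.82131930e-01 -2.06347545e-01  1.85475178e+00 -1.42278529e-05
  1.48471328e+00 -1.03549261e-01]
```

View pics/c5.png

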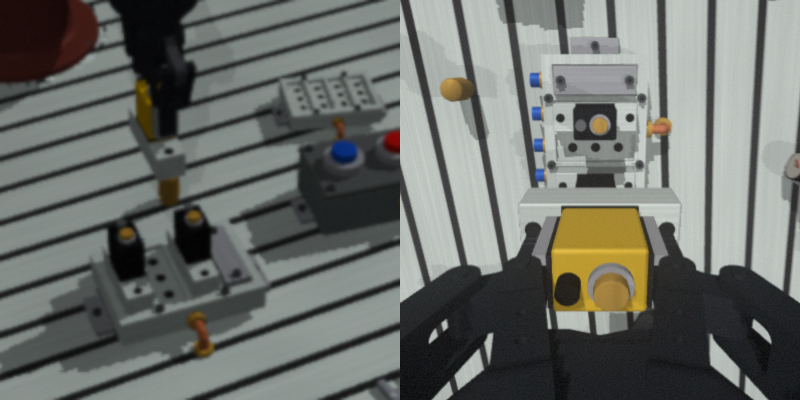

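Left part of the picture: the valve hangs upright in the gripper, with the black valves and the blank still seated. Right part: the coil sits squarely between the pads.

```bash
python3 - <<'E'
from h import *
t=ray('top',[(477.4,202.7)]);w=ray('scene',[(173.8,303.4)]); print('lens tri',tri([(t[0],t[1][0]),(w[0],w[1][0])]))
ds=np.load('scene.npy'); print(atdepth('scene',[(173.8,303.4),(155,304),(195,305)],ds))
n=np.array([-.433,.25,.866]); y=np.array([.5,.866,0]); z=-n; x=np.cross(y,z)
Rt=R.from_matrix(np.c_[x,y,z]); print(Rt.as_matrix().round(3))
p=np.array([.5697,-.3055,.0925])+.151*n; print(p); row(p,Rt)
E
```

```text
lens tri [ 0.57022449 -0.30503771  0.09064232]
[[ 0.57319798 -0.30436646  0.09334099]
 [ 0.56528847 -0.33492747  0.09825046]
 [ 0.59129379 -0.27140867  0.09224319]]
[[-0.75   0.5    0.433]
 [ 0.433  0.866 -0.25 ]
 [-0.5    0.    -0.866]]
[ 0.504317 -0.26775   0.223266]
shift [-9.923  0.233  0.18 ] turn [-2.114 -3.346 -7.868]
```

Request:
{"api": "jog_arm", "payload": {
  "targets": [
    [[-2.0,0,-1.0],[0,0,0],20],
    [[-4.0,0.1,-1.0],[-0.5,-0.8,-2.0],20],
    [[-6.0,0.1,-1.0],[-0.8,-1.2,-3.0],20],
    [[-7.5,0.2,-1.0],[-1.1,-1.7,-4.0],20],
    [[-8.5,0.2,-1.0],[-1.4,-2.2,-5.2],20],
    [[-9.3,0.2,-1.0],[-1.7,-2.7,-6.3],20],
    [[-9.9,0.2,-1.0],[-1.9,-3.0,-7.2],20],
    [[-9.9,0.2,-1.0],[-2.1,-3.35,-7.87],20]
  ]
}}

```text
time: 11.7
tool_pos: [0.502, -0.2671, 0.249]
tool_rot: [0.247, 0.249, 0.934, -0.067]
contact_force: [-0.7, 0.4, -3.8]
gripper_width: 0.41
grasp_force: 61.0
```

```bash
cat > tgt.py <<'E'
from h import *
n=np.array([-.433,.25,.866]); y=np.array([.5,.866,0]); z=-n; x=np.cross(y,z)
Rt=R.from_matrix(np.c_[x,y,z]); p=np.array([.5697,-.3055,.0925])+.151*n
E
python3 - <<'E'
from tgt import *
print(state()['joint_pos'],state()['joint_vel']); row(p,Rt)
E
```

```text
[-0.65037874 -0.43316353  2.06587503  0.07338928  0.99522289 -1.72329443] [-0.11688048 -0.25867627  0.27031705  0.32952601 -0.37192049 -1.01524108]
shift [0.427 0.025 0.94 ] turn [-0.008 -0.039  0.016]
```

Request:
{"api": "jog_arm", "payload": {
  "targets": [
    [[0,0,0],[0,0,0],20],
    [[0,0,0],[0,0,0],20]
  ]
}}

```text
time: 11.95
tool_pos: [0.5035, -0.2666, 0.2517]
tool_rot: [0.248, 0.251, 0.933, -0.067]
contact_force: [-0.4, 0.2, -2.7]
gripper_width: 0.412
grasp_force: 61.0
```

```bash
python3 - <<'E'
from tgt import *
row(p,Rt)
E
```

```text
shift [ 0.523 -0.022  1.013] turn [-0.009 -0.024 -0.006]
```

Request:
{"api": "jog_arm", "payload": {
  "targets": [
    [[0.25,0,0.5],[0,0,0],20],
    [[0.52,-0.02,1.0],[0,0,0],20],
    [[0.52,-0.02,1.0],[0,0,0],20],
    [[0.52,-0.02,1.0],[0,0,0],20],
    [[0.52,-0.02,1.0],[0,0,0],20],
    [[0.52,-0.02,1.0],[0,0,0],20]
  ]
}}

```text
time: 12.7
tool_pos: [0.505, -0.2684, 0.2262]
tool_rot: [0.25, 0.25, 0.933, -0.068]
contact_force: [-0.6, -0.2, -2.9]
gripper_width: 0.415
grasp_force: 61.1
```

```bash
python3 - <<'E'
from tgt import *
import pickle
row(p,Rt); s=state(); im,dw=grab_frame('wrist'); np.save('w6.npy',dw); pickle.dump(s,open('w6.pkl','wb')); sc,d=grab_frame('scene'); np.save('s6.npy',d); save('s6',sc); save('w6',im)
c=np.hstack([cv2.resize(sc[200:370,100:270],(400,400),interpolation=cv2.INTER_CUBIC),cv2.resize(im[60:460,120:520],(400,400))]); save('c6',c)
E
```

```text
shift [0.093 0.009 0.083] turn [-0.011  0.01   0.004]
```

View pics/c6.png

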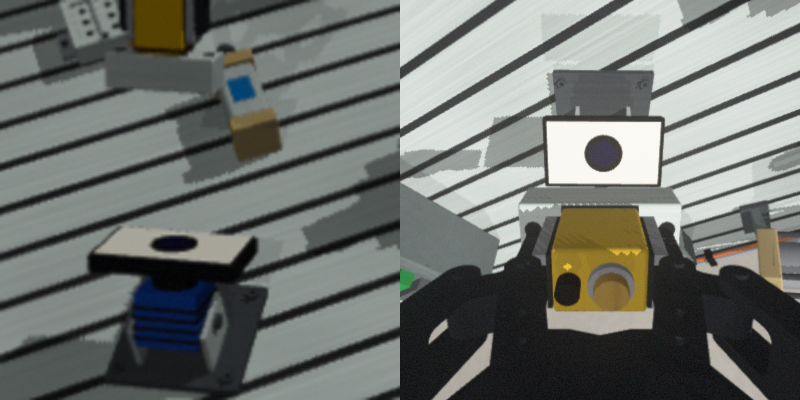

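Crop 6: the valve hangs over the camera. In the wrist view the light's edges run parallel to the valve, and the lens centre is at full-picture pixel (323,213). I'll check that in the tool frame.

```bash
python3 - <<'E'
from tgt import *
import pickle
s=pickle.load(open('w6.pkl','rb')); d=np.load('w6.npy')
uv=[(323,213),(270,182),(378,182),(380,240),(268,240),(300,200),(350,200)]
P=atdepth('wrist',uv,d,s); T=Rst(s).inv().apply(P-s['tool_pos']); print(P.round(4)); print(T.round(4))
v,u=np.mgrid[182:240:2,272:378:2]; Q=Rst(s).inv().apply(atdepth('wrist',list(zip(u.ravel(),v.ravel())),d,s)-s['tool_pos'])
k=np.abs(Q[:,2]-np.median(Q[:,2]))<.008;Q=Q[k];print('plane',np.linalg.lstsq(np.c_[Q[:,:2],np.ones(len(Q))],Q[:,2],rcond=None)[0].round(4))
# top of valve body (seen edge) in tool frame
uv=[(245,258),(280,258),(320,258),(360,258),(395,258)]
print(Rst(s).inv().apply(atdepth('wrist',uv,d,s)-s['tool_pos']).round(4))
row(p,Rt)
E
```

```text
[[ 0.5702 -0.3011  0.0938]
 [ 0.5263 -0.3304  0.0784]
 [ 0.5742 -0.2469  0.0786]
 [ 0.6185 -0.2668  0.1046]
 [ 0.5649 -0.3575  0.1056]
 [ 0.5516 -0.3144  0.0867]
 [ 0.5749 -0.2755  0.0858]]
[[ 0.0034  0.0045  0.1511]
 [ 0.0314 -0.0428  0.1527]
 [ 0.0314  0.0535  0.1523]
 [-0.0234  0.0584  0.154 ]
 [-0.0229 -0.047   0.1528]
 [ 0.0152 -0.0163  0.1525]
 [ 0.0149  0.0291  0.1535]]
plane [-0.001  -0.0002  0.1522]
[[ 0.0118 -0.0366  0.0136]
 [ 0.0119 -0.0188  0.0133]
 [ 0.0123  0.0014  0.0122]
 [ 0.0123  0.0215  0.0122]
 [ 0.0126  0.0389  0.0115]]
shift [0.083 0.009 0.076] turn [-0.011  0.007  0.003]
```

Request:
{"api": "jog_arm", "payload": {
  "targets": [
    [[0.1,0.12,0],[0,0,0],20],
    [[0.1,0.12,0],[0,0,0],20],
    [[0.1,0.12,0],[0,0,0],20],
    [[0.1,0.12,0],[0,0,0],20],
    [[0.1,0.12,0],[0,0,0],20],
    [[0.1,0.12,0],[0,0,0],20]
  ]
}}

```text
time: 13.55
tool_pos: [0.5044, -0.2646, 0.2242]
tool_rot: [0.25, 0.25, 0.933, -0.068]
contact_force: [-0.2, -0.2, -3.4]
gripper_width: 0.414
grasp_force: 61.1
```

```bash
python3 - <<'E'
from tgt import *
s=state(); im,d=grab_frame('wrist'); save('w7',im); print(np.abs(s['joint_vel']).max(), s['gripper_width'],s['time'])
f=lambda uv:Rst(s).inv().apply(atdepth('wrist',uv,d,s)-s['tool_pos'])
print('lens',f([(323,213),(324,210)]).round(4))
for nm,(v0,v1,u0,u1) in {'frontbody':(252,263,250,390),'coilfront':(272,300,290,350),'coiltop':(325,365,280,360)}.items():
    v,u=np.mgrid[v0:v1:2,u0:u1:2]; Q=f(list(zip(u.ravel(),v.ravel()))); m=np.median(Q,0); Q=Q[np.abs(Q-m).max(1)<.05]
    Q=Q[np.linalg.norm((Q-m)[:,[0,2]],axis=1)<.02]; w=np.linalg.svd(Q-Q.mean(0),full_matrices=False)[2][2]; print(nm,Q.mean(0).round(4),w.round(3),len(Q))
E
```

```text
0.0015508864994426114 0.41355101905766123 13.55
lens [[0.0038 0.0045 0.1496]
 [0.0065 0.0054 0.1499]]
frontbody [0.012  0.0009 0.0145] [-1.    -0.    -0.003] 419
coilfront [ 0.012   0.0009 -0.0179] [-1.     0.002 -0.003] 419
coiltop [ 0.0005  0.0009 -0.0422] [ 0.003 -0.003 -1.   ] 795
```

The valve is square in the gripper and still. The port face is about 122 mm from the lens, centred within a few millimetres, so I'm handing in.

```bash
python3 -c "
from plant import *
print(job_done())"
```

```text
the job is handed in; nothing more can be done
None
```

I pressed red and then blue to their stops, and the yellow-coil valve is held still and square about 122 mm from the lens, centred to within a few millimetres. The job is handed in, but no verdict came back.

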